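Open the sprung cash drawer under control

ROBOT

A 6-joint arm with a two-finger parallel gripper is mounted at the origin on the work surface. World frame = base frame: x ahead of the robot, y to its left, z up, the work surface at z = 0. Lengths are in mm, angles in rad, forces in N, time in s.
With the tool pointing down it reaches from about 300 to 875 mm from the base axis. Payload 4.2 kg.
Tool frame: the origin (TCP) lies at the very end of the fingers, on their centre line; the grasp point (between the pads) lies 19 mm behind it (r.grip_depth is the distance from the TCP to the grasp point, in mm); z points along the fingers, y is the direction in which the jaws open and shut (so a half turn about z gives the same grasp; the last joint's range is limited). The gripper opens to 85 mm and grips with 20 to 120 N. Pads are 22 mm wide; open, the fingers measure 114 mm over their backs; the gripper's body (76 mm by 85 mm) begins 54 mm behind the grasp point. The pads swing forward as they close: fully open they stand 13 mm farther back than shut.
Start: joints at [1.175, 0.32, 1.565, -0, 1.257, -0.02], TCP at [211.037, 534.887, 231.338] pointing down, gripper open.
Joint ranges: [-3.11, 3.11], [-0.84, 2.01], [0.21, 2.61], [-1.34, 4.49], [0.05, 2.63], [-2.56, 2.56]. Speed limits (rad/s): [2.57, 2.57, 3.14, 3.14, 3.14, 3.14].

INTERFACE

Orientations are given as a unit quaternion [x, y, z, w].
In Python, from cell import r, eyes gives the robot as it stands.
- The arm moves only by the tool carry_out, never from a script. Its argument "rows" is a list of rows, each a list of 5 numbers: the shift along the tool's x, y, z in cm, then the turn about the tool's z in rad, then the opening, from 0 (shut) to 1 (fully open). In form: [[x, y, z, spin, claw], ...]. A call has 1 to 10 rows; each row shifts and turns the commanded pose from where the row before left it, along the tool's axes as they then stand; what a row does not reach is not made up. A row lasts 1/8 s, in which the tool goes at most 62.5 mm and 10.7 degrees, less where a joint would pass 70% of its speed; a pose out of reach is approached as far as the arm can. A call with a gripper value outside its range is refused whole. The fingers move at their own pace and stop on an object; the grip force is fixed at half the most. Time passes only in rows, so rows that do not move let the fingers close. It gives the time, the measured TCP pose, the force and the opening at its end, in the units of the state.
- r.get_obs(): the state, without advancing time (a new reading comes with each control period).
- eyes.camera(name): name is "scene" or "top"; returns the picture (400x640x3 uint8, red, green, blue); there is no depth.
- eyes.camera_model(name): a dict with "camera_matrix" (3x3 intrinsics, pixels), "cam_to_world" (4x4, takes a point from camera to world coordinates). Camera axes: x right, y up, looking along -z (the intrinsics and any distortion apply to the point x, -y, -z); pixel columns grow to the right and rows downward; lengths in mm; the calibration is good to about 2 mm. A picture is of the moment at which its call begins. camera_model takes no time and is no camera call.
- r.close_job(): hands the job in, once; it reports no verdict.
The state is a dict: "time": time; "q": joint angles; "dq": joint speeds; "effort": joint torques, N m; "position": TCP position; "tool_rot": TCP orientation; "ft_force": force on the tool from outside, world axes, zero at the start; "wrist_torque": the same for the moment, N m; "gripper_width": opening from 0.0 (shut) to 1.0 (fully open).
Only numpy, scipy, OpenCV 4.12 (cv2) and the standard library are available. Lean on these libraries where they do the work, as an engineer would, in place of code of your own. Each camera call takes 0.05 s, during which the arm holds its last target.

TASK

Open the cash drawer on the bakery counter without letting it fly out: with one finger press the orange push key on its front, and with the other finger, waiting close in front of the drawer, stop the drawer as it springs out, before it has come out three finger-widths. Keep the key pressed and the drawer stopped for about a second, then let the drawer follow your finger slowly out to its stop and leave it wide open. Only touch and push; do not pick up, knock or shift anything else on the counter.

Things in the scene. Friction and masses are not known exactly. Their poses are not given: they have to be found in the camera images.
- till: Grey steel cash-drawer housing, fixed on the counter, 300 mm deep (x) x 330 mm wide (y) x 88 mm high. Origin: centre of its underside, on the counter; z up. Its front plane is at x = -150 mm of this frame and faces -x, towards the robot. The drawer front fills y = -155 to +113 mm of the front, z = 8 to 82 mm, flush with it; the push key stands in a window of the front at the +y end.
- key_face (a point): Centre of the front face of the orange push key that releases the drawer; at rest in the till frame at x = -175, y = +133, z = 60 mm. The key is a block 34 mm wide (till y = 116 to 150 mm) and 34 mm high (z = 43 to 77 mm) standing 25 mm proud of the housing front. It is pushed straight in, along till +x; the point moves with it.
- key (a joint): How far the push key is in, m: 0 at rest, 0.008 fully pressed. The latch lets the drawer go at about 0.0035 m. Pressing takes about 5 N up to there, then 2 N; it springs back when released.
- drawer_face (a point): Middle of the dark drawer front's outer face, 268 mm wide x 74 mm high, 60 mm above the counter; at till x = -150, y = -21 mm when shut. It moves with the drawer.
- drawer (a joint): How far the drawer is out, m: 0 shut and latched, 0.12 at its stop, moving along till -x. Once unlatched a spring drives it all the way with about 6 N at first and 4 N at the stop; moving mass 1 to 1.6 kg; left alone it is fully out in about half a second. It has no handle.
- bun_tray: Black baking tray on the counter, fixed, 300 x 200 x 18 mm; origin at the centre of its underside. Leave alone.
- bun0: Round bun, 80 mm across, 42 mm high, loose on the tray; origin at the centre of its underside. Leave alone.
- bun1: Another such bun on the tray. Leave alone.
- bun2: Another such bun on the tray. Leave alone.
- jam_jar: Amber jam jar with a red cap, 60 mm across, 85 mm high, loose on the counter close beside the housing (either side); origin at the centre of its underside. Leave alone.
- paper_cup: Brown open cup, 76 mm across the rim, 95 mm high, loose on the counter beside the housing, on the other side from the jar; origin at the centre of its underside. Leave alone.
- bell: Brass counter bell, 84 mm across, 45 mm high, loose on top of the housing; origin at the centre of its underside. Leave alone.
- price_card: Black price card (74 mm wide) on a small wooden foot, 62 mm high, loose on top of the housing; origin at the centre of its underside. Leave alone.
- tongs: Steel bread tongs with black tips, 235 mm long, 16 mm high, lying loose on the counter in front of the drawer's right half, at least 20 mm beyond the open drawer; origin below their middle. Leave alone.

How it is judged:
By the outcome, as a careful person would: the job done as asked, in the order asked, and still so for the second after the job is handed in, with the robot touching nothing.
It also fails if it takes over 48 s, if anything falls off the work surface, if the arm or the gripper's body presses on something with over 40 N, if the wrist force passes 120 N, or if a joint passes its speed limit or range.

## Working session

There is one attempt and no reset: what is moved stays moved. The work goes in short steps, Python scripts to look and compute and a tool call to move; the robot and the scene stay as the last step left them, time stands still between calls to the robot, and variables do not carry over. Pictures are saved under pics/ and viewed, and the job is handed in when it is done.

Besides the shell and the picture viewer there is one more tool, called as name(argument=value, ...) on one line, values as JSON. carry_out: Moves the arm, as the interface text tells. Its arguments: {"type":"object","properties":{"rows":{"type":"array"}},"required":["rows"]}

```bash
ls; mkdir -p pics
python3 - <<'E'
from cell import r, eyes
import cv2, numpy as np
for n in ("scene","top"):
    im=eyes.camera(n); cv2.imwrite(f"pics/{n}0.png",im[:,:,::-1])
    m=eyes.camera_model(n); print(n,{k:(np.round(v,3).tolist() if not isinstance(v,str) else v) for k,v in m.items()})
print(r.get_obs())
E
```

```text
pics
scene {'camera_matrix': [[463.361, 0.0, 326.388], [0.0, 463.361, 200.056], [0.0, 0.0, 1.0]], 'cam_to_world': [[-0.489, -0.718, 0.495, 1284.327], [0.872, -0.397, 0.286, 299.1], [-0.008, 0.572, 0.82, 1275.362], [0.0, 0.0, 0.0, 1.0]]}
top {'camera_matrix': [[390.657, 0.0, 319.253], [0.0, 390.657, 192.874], [0.0, 0.0, 1.0]], 'cam_to_world': [[0.002, 0.998, -0.066, 480.278], [-1.0, 0.002, -0.004, -116.252], [-0.004, 0.066, 0.998, 1305.977], [0.0, 0.0, 0.0, 1.0]]}
{'time': 0.1, 'q': array([ 1.17497901e+00,  3.20215857e-01,  1.56552769e+00, -1.16085933e-05,
        1.25738466e+00, -1.99752083e-02]), 'dq': array([ 3.93778482e-04,  3.16012376e-05, -5.22142697e-03,  2.75850213e-04,
        1.47830591e-03,  1.63152562e-03]), 'effort': array([-4.15449740e-04, -4.16410518e+01, -2.34703034e+01,  6.10582015e-05,
        4.76530578e-03,  1.12753337e-06]), 'position': array([210.88868589, 534.49092835, 230.58467635]), 'tool_rot': array([ 1.86815137e-01,  9.82394786e-01, -7.52380508e-04, -1.53068583e-04]), 'ft_force': array([-1.07644621,  0.3619906 ,  0.2953485 ]), 'wrist_torque': array([ 0.02040935, -0.00661854, -0.03733293]), 'gripper_width': 1.0008833433044269}
```

View pics/scene0.png

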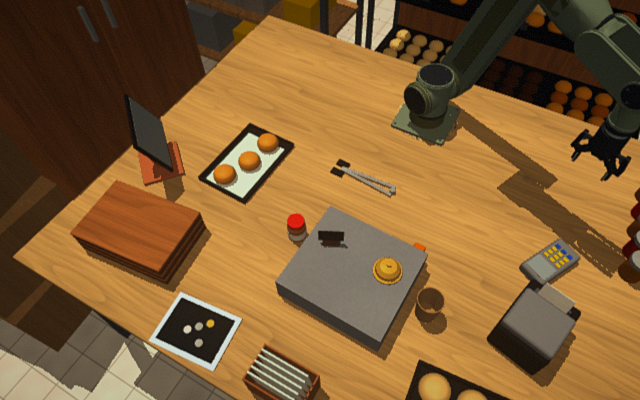

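View pics/top0.png

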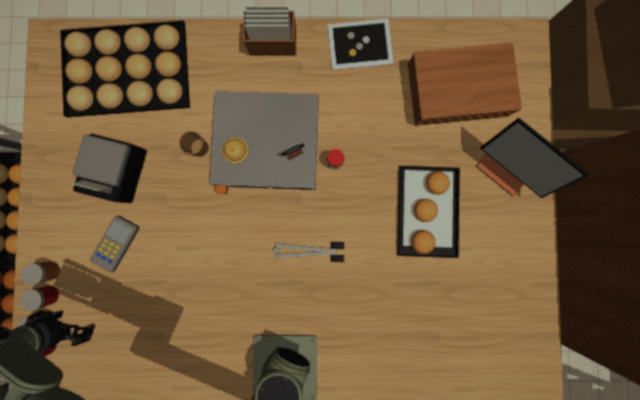

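The scene view shows the till at centre (top corners ≈(335,208), (427,250), (380,347), (278,285)) with its orange key at (420,247). In the top view the till spans cols 210–319 and rows 92–189, with the key at (221,188). The tongs lie at (272–345, 250). Next I measure these positions.

```bash
cat > h.py <<'E'
import cv2, numpy as np
from cell import r, eyes
def ray(n,uv):
    m=eyes.camera_model(n); K=np.array(m["camera_matrix"]); T=np.array(m["cam_to_world"])
    d=np.linalg.inv(K)@np.array([uv[0],uv[1],1.]); d=T[:3,:3]@np.array([d[0],-d[1],-d[2]]); return T[:3,3],d
def onz(n,uv,z):
    o,d=ray(n,uv); return (o+d*(z-o[2])/d[2])
def proj(n,p):
    m=eyes.camera_model(n); K=np.array(m["camera_matrix"]); T=np.array(m["cam_to_world"])
    c=T[:3,:3].T@(np.array(p)-T[:3,3]); u=K@np.array([c[0],-c[1],-c[2]]); return u[:2]/u[2]
E
python3 - <<'E'
from h import *
for n in("top","scene"):
    im=cv2.imread(f"pics/{n}0.png"); hsv=cv2.cvtColor(im,cv2.COLOR_BGR2HSV)
    x0,y0,x1,y1=(200,80,330,200) if n=="top" else (265,195,440,360)
    roi=np.zeros(im.shape[:2],np.uint8); roi[y0:y1,x0:x1]=255
    g=cv2.inRange(hsv,(0,0,75),(180,45,190))&roi
    g=cv2.morphologyEx(g,cv2.MORPH_OPEN,np.ones((3,3)))
    c=max(cv2.findContours(g,cv2.RETR_EXTERNAL,cv2.CHAIN_APPROX_NONE)[0],key=cv2.contourArea)
    h=cv2.convexHull(c); q=cv2.approxPolyDP(h,6,True)[:,0]
    print(n,cv2.contourArea(c),q.tolist()); 
    for p in q: print(p,onz(n,p+0.0,88).round(1))
    rc=cv2.minAreaRect(h); print(rc)
    o=cv2.inRange(hsv,(4,150,90),(14,255,255))&roi
    for k in cv2.findContours(o,cv2.RETR_EXTERNAL,cv2.CHAIN_APPROX_NONE)[0]:
        print("orange",cv2.boundingRect(k),cv2.contourArea(k), k.reshape(-1,2).mean(0))
    cv2.imwrite(f"pics/{n}_crop.png",cv2.resize(im[y0:y1,x0:x1],None,fx=4,fy=4,interpolation=cv2.INTER_NEAREST))
E
```

```text
top 9349.5 [[216, 92], [316, 96], [313, 188], [211, 183]]
[216  92] [881.6 218.4  88. ]
[316  96] [868.8 -99.9  88. ]
[313 188] [575.7 -91.3  88. ]
[211 183] [590.9 228.4  88. ]
((263.6850891113281, 139.77505493164062), (103.5282974243164, 92.9987564086914), 2.095252752304077)
orange (215, 185, 13, 9) 83.0 [221.         189.17647059]
orange (327, 151, 3, 13) 2.5 [327.6  156.76]
scene 1537.5 [[349, 250], [367, 246], [388, 293], [380, 314], [338, 291], [334, 271]]
[349 250] [689.9  29.7  88. ]
[367 246] [652.7  69.5  88. ]
[388 293] [756.3 185.   88. ]
[380 314] [821.1 191.6  88. ]
[338 291] [817.6  62.6  88. ]
[334 271] [769.9  23.9  88. ]
((360.1983642578125, 283.8819885253906), (71.0594482421875, 46.38045883178711), 66.37062072753906)
orange (386, 355, 1, 1) 0.0 [386. 355.]
orange (265, 343, 28, 17) 35.0 [278.01785714 351.73214286]
orange (398, 333, 1, 1) 0.0 [398. 333.]
orange (432, 312, 1, 1) 0.0 [432. 312.]
orange (426, 312, 1, 1) 0.0 [426. 312.]
orange (435, 311, 2, 1) 0.0 [435.5 311. ]
orange (409, 311, 1, 1) 0.0 [409. 311.]
orange (425, 310, 1, 1) 0.0 [425. 310.]
orange (428, 309, 1, 1) 0.0 [428. 309.]
orange (404, 309, 1, 2) 0.0 [404.  309.5]
orange (430, 308, 1, 1) 0.0 [430. 308.]
orange (421, 307, 1, 1) 0.0 [421. 307.]
orange (420, 305, 2, 1) 0.0 [420.5 305. ]
orange (418, 304, 1, 1) 0.0 [418. 304.]
orange (418, 300, 1, 1) 0.0 [418. 300.]
orange (418, 294, 1, 1) 0.0 [418. 294.]
orange (420, 292, 1, 1) 0.0 [420. 292.]
orange (417, 290, 1, 1) 0.0 [417. 290.]
orange (424, 289, 1, 1) 0.0 [424. 289.]
orange (419, 275, 1, 1) 0.0 [419. 275.]
orange (414, 242, 12, 9) 44.0 [419.46153846 246.30769231]
orange (304, 239, 1, 1) 0.0 [304. 239.]
orange (290, 239, 1, 1) 0.0 [290. 239.]
orange (296, 235, 1, 1) 0.0 [296. 235.]
orange (300, 227, 1, 1) 0.0 [300. 227.]
orange (305, 225, 1, 1) 0.0 [305. 225.]
orange (287, 213, 18, 20) 40.5 [294.37113402 221.95876289]
```

View pics/top_crop.png

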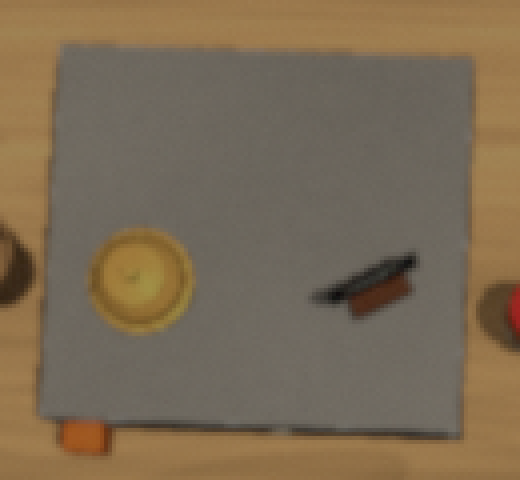

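View pics/scene_crop.png

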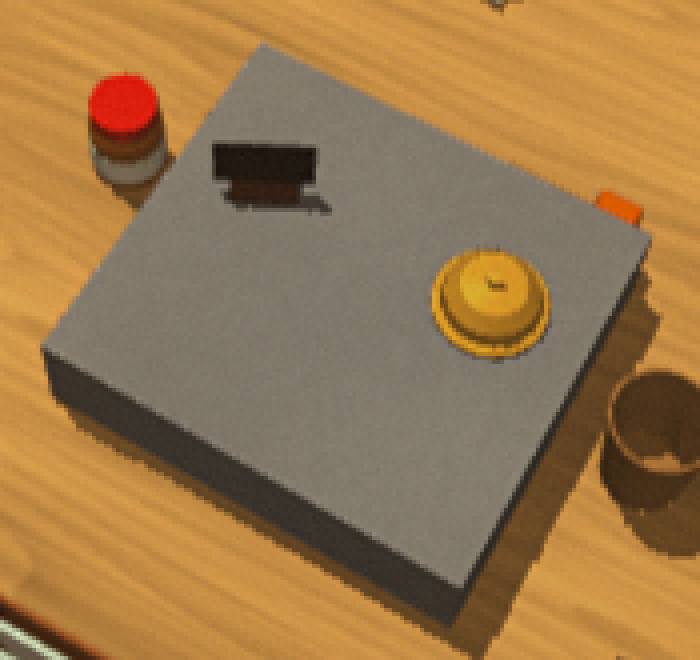

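Run:
```python
from h import *
L={"top":dict(BL=(215,91),BR=(317.7,94),FR=(314.5,188.7),FL=(209.7,183.7)),
"scene":dict(FR=(330.3,205.3),FL=(427.3,253.8),BL=(380,341.5),BR=(275.3,281.3))}
loc=dict(FL=(-150,165),FR=(-150,-165),BL=(150,165),BR=(150,-165))
for n in L:
    ks=list(loc); W=np.array([onz(n,L[n][k],88)[:2] for k in ks]); P=np.array([loc[k] for k in ks],float)
    wc=W.mean(0); a=W-wc; th=np.arctan2((P[:,0]*a[:,1]-P[:,1]*a[:,0]).sum(),(P*a).sum())
    R=np.array([[np.cos(th),-np.sin(th)],[np.sin(th),np.cos(th)]])
    print(n,W.round(1).tolist(),"c",wc.round(1),"yaw",th.round(4),"res",(W-wc-P@R.T).round(1).tolist())
    # key front-top edge centre etc
    print("key top front world",(wc+R@[-175,133]).round(1), "pix",proj(n,[*(wc+R@[-175,133]),77]).round(1), proj(n,[*(wc+R@[-175,116]),77]).round(1),proj(n,[*(wc+R@[-175,150]),77]).round(1))
    o=r.get_obs()
    t=wc+R@[-230,83]; print("tcp pre",t)
# tongs
for uv in((273,248),(345,250),(272,256)): print(onz("top",uv,8).round())
for n,z,uv in(("bell",110,(234.5,150)),("card",120,(292,152))): print(n,onz("top",uv,z).round())
```

```text
top [[588.7, 232.5], [573.5, -95.9], [884.8, 221.6], [875.3, -105.3]] c [730.6  63.2] yaw -0.036 res [[2.1, -1.0], [-1.2, 0.3], [-1.6, -1.1], [0.7, 1.8]]
key top front world [560.5 202.4] pix [220.  192.9] [225.4 193.1] [214.6 192.7]
tcp pre [503.69945829 154.42271148]
scene [[591.4, 232.8], [578.9, -93.9], [887.7, 223.4], [877.0, -103.9]] c [733.7  64.6] yaw -0.0343 res [[2.0, -1.8], [0.7, 1.2], [-1.6, -1.0], [-1.0, 1.5]]
key top front world [563.4 203.5] pix [421.  243.9] [415.7 241.4] [426.3 246.5]
tcp pre [506.71279707 155.42491528]
[383.  42.   8.]
[ 377. -196.    8.]
[357.  45.   8.]
bell [691. 151. 110.]
card [684. -27. 120.]
```

carry_out(rows=[[-4.27, -2.4, 0, 0, 1], [-4.27, -2.4, 0, 0, 1], [-4.27, -2.4, 0, 0, 1], [-4.27, -2.4, 0, 0, 1], [-4.27, -2.4, 0, 0, 1], [-4.27, -2.4, 0, 0, 1], [-4.27, -2.4, 0, 0, 1], [-4.27, -2.4, 0, 0, 1], [-4.27, -2.4, 0, 0, 1], [-4.27, -2.4, 0, 0, 1]])

```text
time: 1.35
position: [520.8, 153.5, 231.0]
tool_rot: [0.187, 0.982, -0.0, -0.0]
ft_force: [-0.3, 0.1, -0.5]
gripper_width: 1.003
```

carry_out(rows=[[0, 0, 0, -0.11, 1], [0, 0, 0, -0.11, 1], [0, 0, 0, -0.12, 1], [0, 0, 0, 0, 1], [0, 0, 0, 0, 1]])

```text
time: 1.98
position: [520.0, 154.9, 231.1]
tool_rot: [0.019, 1.0, -0.0, -0.0]
ft_force: [0.2, 0.2, -0.3]
gripper_width: 1.0
```

```bash
cat > st.py <<'E'
from h import *
from scipy.spatial.transform import Rotation as Ro
def st():
    o=r.get_obs(); R=Ro.from_quat(o["tool_rot"]).as_matrix()
    c=np.array([732,64]);th=-0.035; T=np.array([[np.cos(th),-np.sin(th)],[np.sin(th),np.cos(th)]])
    print("t",o["time"],"pos",o["position"].round(1),"till",(T.T@(o["position"][:2]-c)).round(1),"f",o["ft_force"].round(1),"g",round(o["gripper_width"],2))
    print("ytool ang",np.arctan2(R[1,1],R[0,1])-np.pi/2,"z",R[:,2].round(3),"q",o["q"].round(2))
E
python3 -c "
from st import *
st()
for n in('top','scene'): cv2.imwrite(f'pics/{n}1.png',cv2.resize(eyes.camera(n)[60:280,180:460,::-1],None,fx=2.5,fy=2.5))"
```

```text
t 1.975 pos [520.  154.9 231.1] till [-215.    83.4] f [ 0.2  0.2 -0.3] g 1.0
ytool ang -0.037403675571998196 z [-0. -0. -1.] q [ 0.27  0.27  1.64  0.    1.23 -1.27]
```

carry_out(rows=[[0, 0, 4.0, 0, 1], [0, 0, 4.0, 0, 1], [0, 0, 4.0, 0, 1], [0, 0, 3.0, 0, 1], [0, 0, 2.5, 0, 1], [0, 0, 1.8, 0, 1], [0, 0, 0, 0, 1], [0, 0, 0, 0, 1]])

```text
time: 3.08
position: [520.8, 155.1, 39.0]
tool_rot: [0.018, 1.0, 0.0, 0.001]
ft_force: [0.3, 0.6, 0.7]
gripper_width: 0.996
```

```bash
python3 -c "
from st import *
st()
for n in('top','scene'): cv2.imwrite(f'pics/{n}2.png',cv2.resize(eyes.camera(n)[100:280,180:460,::-1],None,fx=2.8,fy=2.8,interpolation=cv2.INTER_CUBIC))"
```

```text
t 3.075 pos [520.8 155.1  39. ] till [-214.3   83.7] f [0.3 0.6 0.7] g 1.0
ytool ang -0.03602214531109449 z [ 0.001  0.    -1.   ] q [ 0.27  0.46  1.89  0.    0.79 -1.27]
```

View pics/top2.png

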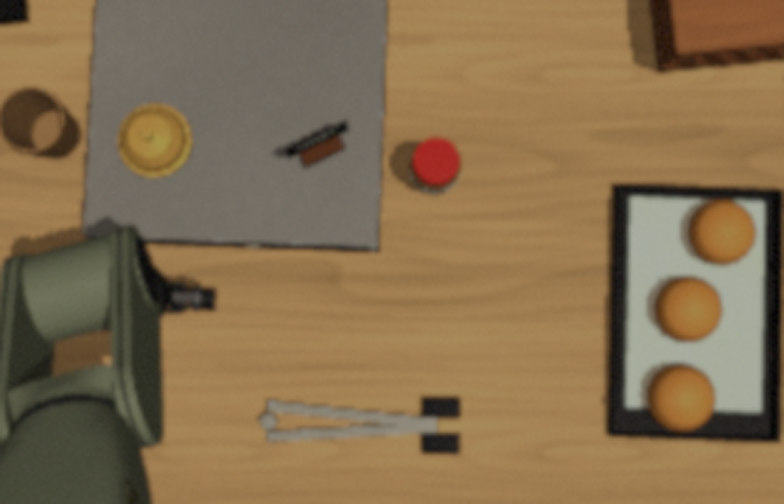

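View pics/scene2.png

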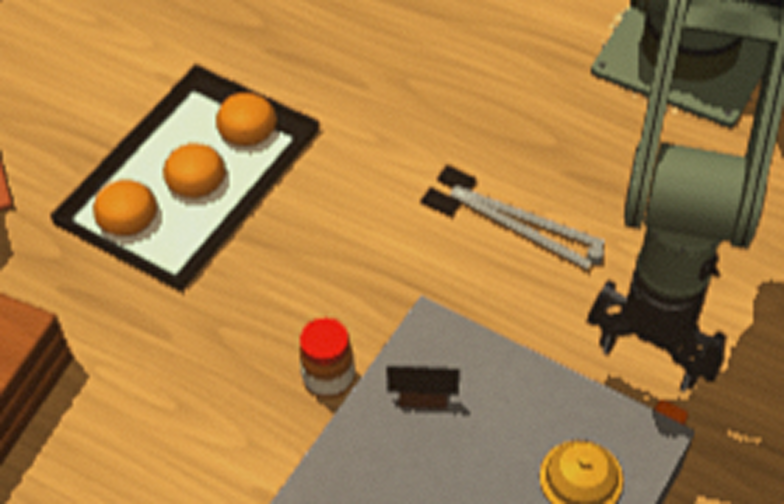

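The scene view shows the key finger's tip at crop (688,383), just in front of the orange key at (670,413). The other finger, at (607,345), is in front of the drawer, and the top view shows nothing touched. I'll check the fingertip height and y-position by projection.

```bash
python3 - <<'E'
from h import *
c=np.array([732,64]);th=-0.035; T=np.array([[np.cos(th),-np.sin(th)],[np.sin(th),np.cos(th)]])
for y in (84+42.5,84+57,84-42.5,84-57):
  for x in(-203,-225):
    for z in (39,52):
      p=proj("scene",[*(c+T@[x,y]),z]); print(y,x,z,((p-[180,100])*2.8).round())
print("key",[((proj("scene",[*(c+T@[-175,y]),77])-[180,100])*2.8).round() for y in(116,150)])
E
python3 - <<'E'
import cv2
im=cv2.imread('pics/scene2.png')[260:504,540:784]
cv2.imwrite('pics/s2c.png',cv2.resize(im,None,fx=2.4,fy=2.4))
E
```

```text
126.5 -203 39 [675. 397.]
126.5 -203 52 [677. 391.]
126.5 -225 39 [683. 382.]
126.5 -225 52 [685. 376.]
141 -203 39 [687. 403.]
141 -203 52 [689. 397.]
141 -225 39 [695. 388.]
141 -225 52 [697. 382.]
41.5 -203 39 [605. 363.]
41.5 -203 52 [606. 356.]
41.5 -225 39 [613. 348.]
41.5 -225 52 [615. 342.]
27 -203 39 [593. 357.]
27 -203 52 [594. 351.]
27 -225 39 [602. 342.]
27 -225 52 [603. 336.]
key [array([660., 394.]), array([690., 409.])]
```

View pics/s2c.png

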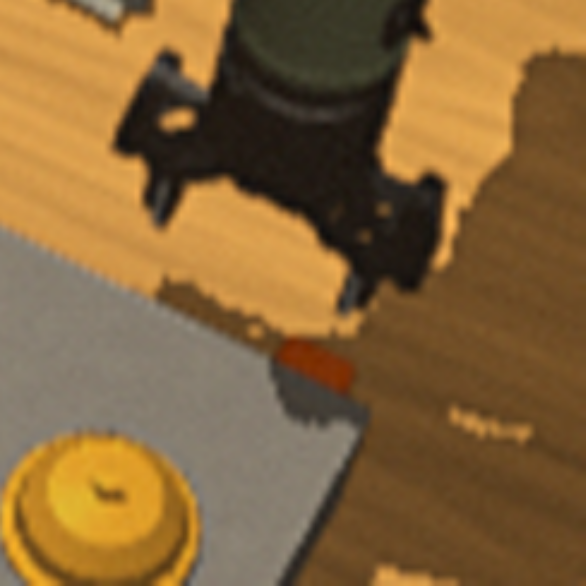

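carry_out(rows=[[-0.7, 0, 0, 0, 1], [-0.7, 0, 0, 0, 1], [-0.6, 0, 0, 0, 1], [-0.2, 0, 0, 0, 1], [0, 0, 0, 0, 1], [0, 0, 0, 0, 1]])

```text
time: 3.92
position: [541.9, 154.1, 38.2]
tool_rot: [0.018, 1.0, -0.0, -0.0]
ft_force: [1.3, -1.0, 0.1]
gripper_width: 1.0
```

carry_out(rows=[[-0.1, 0, 0, 0, 1], [-0.1, 0, 0, 0, 1], [0, 0, 0, 0, 1]])

```text
time: 4.3
position: [544.3, 154.1, 38.3]
tool_rot: [0.018, 1.0, 0.0, 0.0]
ft_force: [0.1, -0.2, -0.5]
gripper_width: 1.004
```

```bash
python3 -c "
from st import *
st()
n='scene'; cv2.imwrite(f'pics/{n}3.png',cv2.resize(eyes.camera(n)[180:280,360:460,::-1],None,fx=6,fy=6,interpolation=cv2.INTER_CUBIC))"
```

```text
t 4.3 pos [544.3 154.1  38.3] till [-190.8   83.5] f [ 0.1 -0.2 -0.5] g 1.0
ytool ang -0.03581822147193603 z [ 0.  0. -1.] q [ 0.26  0.49  1.84  0.    0.81 -1.28]
```

View pics/scene3.png

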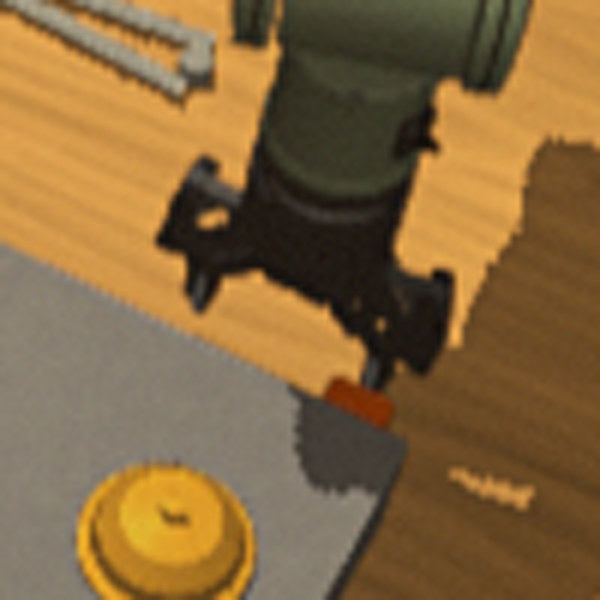

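The key finger is at (375,375), just in front of the key at (360,400), with no contact force yet. I'll continue in small steps.

carry_out(rows=[[-0.1, 0, 0, 0, 1], [-0.1, 0, 0, 0, 1], [0, 0, 0, 0, 1]])

```text
time: 4.72
position: [546.3, 154.0, 38.3]
tool_rot: [0.018, 1.0, 0.0, 0.0]
ft_force: [-0.1, 0.7, -0.1]
gripper_width: 1.003
```

carry_out(rows=[[-0.1, 0, 0, 0, 1], [0, 0, 0, 0, 1]])

```text
time: 4.97
position: [547.3, 154.0, 38.3]
tool_rot: [0.018, 1.0, 0.0, 0.0]
ft_force: [0.2, 0.1, -0.3]
gripper_width: 0.999
```

carry_out(rows=[[-0.1, 0, 0, 0, 1], [0, 0, 0, 0, 1]])

```text
time: 5.22
position: [548.2, 153.9, 38.3]
tool_rot: [0.018, 1.0, 0.0, 0.0]
ft_force: [-0.8, 0.1, 0.5]
gripper_width: 1.001
```

carry_out(rows=[[-0.1, 0, 0, 0, 1], [0, 0, 0, 0, 1]])

```text
time: 5.48
position: [549.3, 153.9, 38.3]
tool_rot: [0.018, 1.0, 0.0, 0.0]
ft_force: [-0.0, 0.2, 0.7]
gripper_width: 1.0
```

carry_out(rows=[[-0.1, 0, 0, 0, 1], [0, 0, 0, 0, 1]])

```text
time: 5.72
position: [550.1, 153.8, 38.3]
tool_rot: [0.018, 1.0, 0.0, -0.0]
ft_force: [-0.4, 1.0, 0.8]
gripper_width: 0.998
```

carry_out(rows=[[-0.1, 0, 0, 0, 1], [0, 0, 0, 0, 1]])

```text
time: 5.98
position: [550.3, 153.8, 38.3]
tool_rot: [0.018, 1.0, -0.0, -0.001]
ft_force: [-3.2, -0.6, 2.0]
gripper_width: 1.002
```

Contact came at world x ≈ 550.2, against an expected 551. The arm gives about 1 mm per 3 N, so I'll press past the key's full travel and hold.

carry_out(rows=[[-0.3, 0, 0, 0, 1], [-0.4, 0, 0, 0, 1], [-0.4, 0, 0, 0, 1], [0, 0, 0, 0, 1], [0, 0, 0, 0, 1], [0, 0, 0, 0, 1]])

```text
time: 6.72
position: [558.0, 153.3, 37.8]
tool_rot: [0.018, 1.0, -0.0, -0.005]
ft_force: [-12.5, 1.0, 7.0]
gripper_width: 1.003
```

```bash
python3 -c "
from st import *
st()
n='scene'; cv2.imwrite(f'pics/{n}4.png',cv2.resize(eyes.camera(n)[180:280,320:460,::-1],None,fx=5,fy=5,interpolation=cv2.INTER_CUBIC))
n='top'; cv2.imwrite(f'pics/{n}4.png',cv2.resize(eyes.camera(n)[140:240,180:340,::-1],None,fx=5,fy=5,interpolation=cv2.INTER_CUBIC))"
```

```text
t 6.725 pos [558.  153.3  37.8] till [-177.1   83.2] f [-12.5   1.    7. ] g 1.0
ytool ang -0.03645578274230177 z [-0.009 -0.001 -1.   ] q [ 0.25  0.51  1.8   0.    0.84 -1.29]
```

View pics/scene4.png

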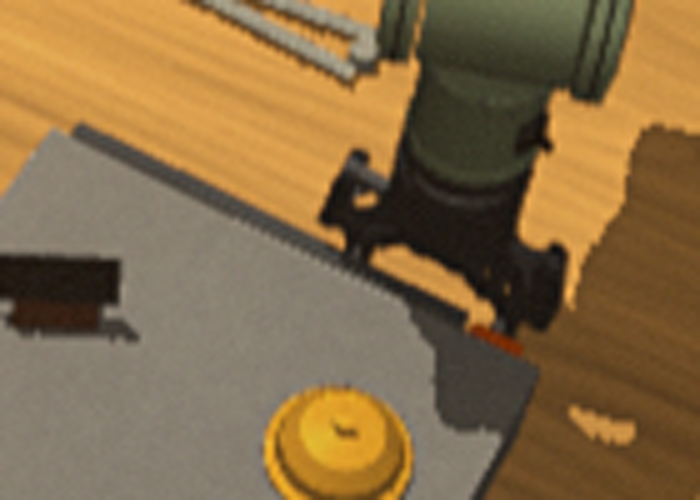

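View pics/top4.png

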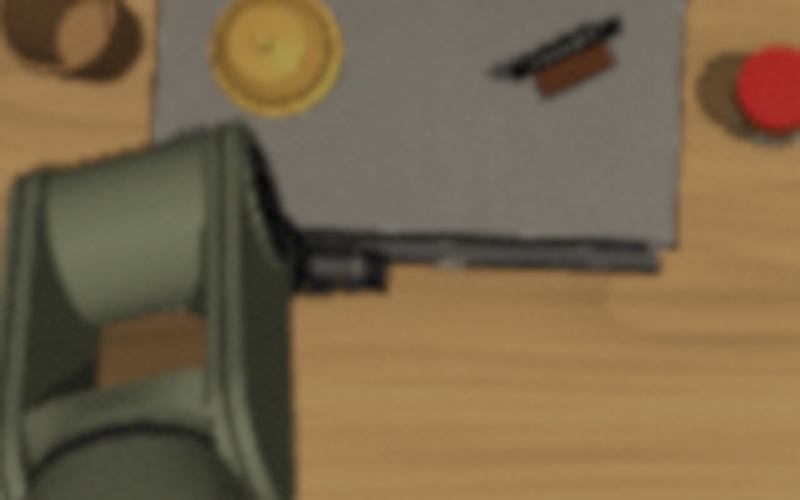

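Both views show the drawer out about 17–20 mm and resting against the right finger (scene (355,262)), with the key fully in. I'll hold for about another second.

carry_out(rows=[[0, 0, 0, 0, 1], [0, 0, 0, 0, 1], [0, 0, 0, 0, 1], [0, 0, 0, 0, 1], [0, 0, 0, 0, 1], [0, 0, 0, 0, 1], [0, 0, 0, 0, 1]])

```text
time: 7.7
position: [557.9, 153.3, 37.8]
tool_rot: [0.018, 1.0, -0.0, -0.005]
ft_force: [-13.0, 0.8, 6.6]
gripper_width: 0.997
```

carry_out(rows=[[0.2, 0, 0, 0, 1], [0.2, 0, 0, 0, 1], [0.2, 0, 0, 0, 1], [0.2, 0, 0, 0, 1], [0.2, 0, 0, 0, 1], [0.2, 0, 0, 0, 1], [0.2, 0, 0, 0, 1], [0.2, 0, 0, 0, 1], [0.2, 0, 0, 0, 1], [0.2, 0, 0, 0, 1]])

```text
time: 8.95
position: [541.5, 153.9, 37.8]
tool_rot: [0.018, 1.0, -0.0, -0.001]
ft_force: [-4.1, -1.8, -4.0]
gripper_width: 1.001
```

carry_out(rows=[[0.2, 0, 0, 0, 1], [0.2, 0, 0, 0, 1], [0.2, 0, 0, 0, 1], [0.2, 0, 0, 0, 1], [0.2, 0, 0, 0, 1], [0.2, 0, 0, 0, 1], [0.2, 0, 0, 0, 1], [0.2, 0, 0, 0, 1], [0.2, 0, 0, 0, 1], [0.2, 0, 0, 0, 1]])

```text
time: 10.2
position: [522.1, 154.9, 38.3]
tool_rot: [0.018, 1.0, 0.0, 0.0]
ft_force: [-4.8, -0.9, -3.3]
gripper_width: 1.0
```

carry_out(rows=[[0.2, 0, 0, 0, 1], [0.2, 0, 0, 0, 1], [0.2, 0, 0, 0, 1], [0.2, 0, 0, 0, 1], [0.2, 0, 0, 0, 1], [0.2, 0, 0, 0, 1], [0.2, 0, 0, 0, 1], [0.2, 0, 0, 0, 1], [0.2, 0, 0, 0, 1], [0.2, 0, 0, 0, 1]])

```text
time: 11.45
position: [502.1, 155.6, 38.4]
tool_rot: [0.018, 1.0, 0.0, 0.0]
ft_force: [-4.4, 0.1, -3.4]
gripper_width: 0.998
```

carry_out(rows=[[0.2, 0, 0, 0, 1], [0.2, 0, 0, 0, 1], [0.2, 0, 0, 0, 1], [0.2, 0, 0, 0, 1], [0.2, 0, 0, 0, 1], [0.2, 0, 0, 0, 1], [0.2, 0, 0, 0, 1], [0.2, 0, 0, 0, 1], [0.2, 0, 0, 0, 1], [0.2, 0, 0, 0, 1]])

```text
time: 12.7
position: [482.1, 156.3, 38.4]
tool_rot: [0.018, 1.0, 0.0, 0.0]
ft_force: [-3.3, -0.3, -1.9]
gripper_width: 0.997
```

carry_out(rows=[[0.2, 0, 0, 0, 1], [0.2, 0, 0, 0, 1], [0.2, 0, 0, 0, 1], [0.2, 0, 0, 0, 1], [0.2, 0, 0, 0, 1], [0.2, 0, 0, 0, 1], [0.2, 0, 0, 0, 1], [0.2, 0, 0, 0, 1], [0.2, 0, 0, 0, 1], [0.2, 0, 0, 0, 1]])

```text
time: 13.95
position: [462.1, 157.0, 38.3]
tool_rot: [0.018, 1.0, 0.0, 0.0]
ft_force: [-2.7, -1.1, -1.7]
gripper_width: 0.996
```

carry_out(rows=[[0.2, 0, 0, 0, 1], [0.2, 0, 0, 0, 1], [0.2, 0, 0, 0, 1], [0.2, 0, 0, 0, 1]])

```text
time: 14.45
position: [455.3, 157.6, 38.7]
tool_rot: [0.018, 1.0, 0.0, 0.001]
ft_force: [-0.2, -0.0, -0.3]
gripper_width: 0.998
```

carry_out(rows=[[0.2, 0, 0, 0, 1], [0.3, 0, 0, 0, 1], [0.5, 0, 0, 0, 1], [0.7, 0, -1, 0, 1], [0.5, 0, -3, 0, 1], [0, 0, -4, 0, 1], [0, 0, -4, 0, 1], [0, 0, -4, 0, 1], [0, 0, -3, 0, 1], [0, 0, 0, 0, 1]])

```text
time: 15.7
position: [433.1, 158.5, 231.1]
tool_rot: [0.018, 1.0, 0.001, 0.003]
ft_force: [1.5, 0.1, 0.0]
gripper_width: 1.001
```

carry_out(rows=[[0, 5, 0, 0, 1], [0, 5, 0, 0, 1], [0, 5, 0, 0, 1], [0, 5, 0, 0, 1], [0, 0, 0, 0, 1], [0, 0, 0, 0, 1]])

```text
time: 16.45
position: [438.5, 357.0, 227.2]
tool_rot: [0.018, 1.0, -0.001, -0.001]
ft_force: [-0.4, -0.7, 0.2]
gripper_width: 0.997
```

```bash
python3 -c "
from st import *
st()
for n in ('scene','top'): cv2.imwrite(f'pics/{n}5.png',eyes.camera(n)[:,:,::-1])
"; cd pics; python3 -c "
import cv2
cv2.imwrite('t5c.png',cv2.resize(cv2.imread('top5.png')[80:270,170:360],None,fx=3,fy=3))"
```

```text
t 16.45 pos [438.5 357.  227.2] till [-303.5  282.6] f [-0.4 -0.7  0.2] g 1.0
ytool ang -0.03537270109511548 z [-0.002 -0.002 -1.   ] q [ 0.66  0.31  1.59 -0.    1.24 -0.87]
```

View pics/scene5.png

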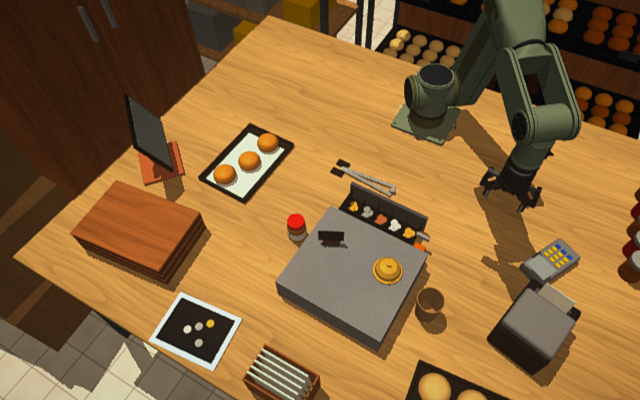

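View pics/t5c.png

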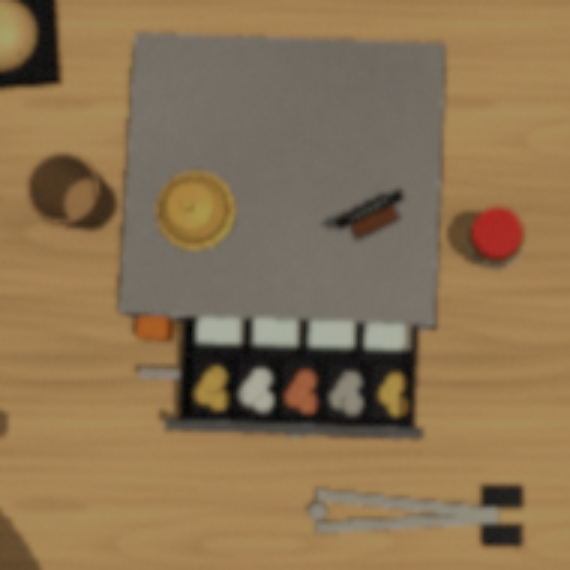

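Run:
```python
from h import *
c=np.array([732,64]);th=-0.035; T=np.array([[np.cos(th),-np.sin(th)],[np.sin(th),np.cos(th)]])
for uv in((167/3+170,430/3+80),(420/3+170,437/3+80)): print((T.T@(onz("top",uv,82)[:2]-c)).round(1))
a=cv2.imread("pics/top0.png");b=cv2.imread("pics/top5.png")
print("t",r.get_obs()["time"])
for n,(x0,y0,x1,y1) in dict(tongs=(268,238,350,264),jar=(320,145,350,172),bellcard=(215,130,310,170),cup=(175,125,208,160),tray=(395,160,465,260)).items():
    d=cv2.absdiff(a[y0:y1,x0:x1],b[y0:y1,x0:x1]).max(2); print(n,(d>40).sum(),d.max())
```

```text
[-271.1  108.2]
[-268.6 -155.6]
t 16.55
tongs 0 11
jar 0 12
bellcard 0 11
cup 0 10
tray 0 12
```

The drawer front is at till x ≈ -270, which is 120 mm out at its stop, and none of the other objects has moved. Handing in.

```bash
python3 -c "
from cell import r
print(r.close_job())"
```

```text
the job is handed in; nothing more can be done
None
```

The cash drawer is wide open at its stop, and I handed the job in at about 16.6 s of the 48 s allowed.

- **Press and catch:** I pressed the orange key fully in with one finger. The other finger, waiting about 20 mm in front of the drawer, stopped it roughly 17–20 mm out, by arm position and a visual check of the pictures. I held the key pressed and the drawer stopped for about 1.4 s, with about 13–15 N at the wrist.
- **Letting it out:** I backed the finger off at about 16 mm/s. Force readings of about 3–5 N showed the drawer following the finger until they fell to zero at the stop. I then lifted the arm clear.
- **Final checks:** In the last top picture the drawer front is at till x ≈ -269 to -271 mm, so it is about 120 mm out. The tongs, jar, cup, bell, price card and bun tray showed no change between the first and last top pictures. The robot was touching nothing at hand-in, and no check failed or disagreed.

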